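# Clamp a jar with a wing key beside a plate

### The arm

A 7-joint arm with a two-finger parallel gripper is mounted at the origin on a cart in front of the work surface, level with it; the furniture and walls round the work are solid. World frame = base frame: x ahead of the robot, y to its left, z up, the work surface at z = 0. Lengths are in mm, angles in rad, forces in N, time in s.
With the tool pointing down it reaches from about 400 to 875 mm from the base axis. Payload 4.4 kg.
Tool frame: the origin (TCP) lies at the very end of the fingers, on their centre line; the grasp point (between the pads) lies 19 mm behind it; y points along the fingers, x is the direction in which the jaws open and shut, and the axes are right-handed (so a half turn about y gives the same grasp; the last joint's range is limited). The gripper opens to 85 mm and grips with 20 to 120 N. Pads are 22 mm wide; open, the fingers measure 114 mm over their backs; the gripper's body (76 mm by 85 mm) begins 54 mm behind the grasp point. The pads swing forward as they close: fully open they stand 13 mm farther back than shut.
Start: joints at [1.128, 0.628, 0.038, 1.517, -0.027, 0.996, -0.02], TCP at [239.193, -604.404, 231.313] pointing down, gripper open.
Joint ranges: [-3.06, 3.06], [-0.37, 2.12], [-1.25, 1.32], [0.18, 2.47], [-1.1, 4.24], [0.23, 1.98], [-2.94, 2.94]. Speed limits (rad/s): [2.57, 2.57, 3.14, 3.14, 3.14, 3.14, 3.14].

### API

Orientations are given as [roll, pitch, yaw] about the fixed x, y, z axes, in that order (R = Rz(yaw) Ry(pitch) Rx(roll)).
In Python, from cell import readout, eyes, finish_job gives the robot as it stands. The module is installed in compiled form; this text tells all that it offers.
- The arm moves only by the tool apply_moves, never from a script. Its argument "commands" is a list that holds one entry, the list of rows, each a list of 6 numbers: the shift along the tool's x, y, z in units of 0.04 m (1.0 is 0.04 m), then the turn, a rotation vector about the tool's x, y, z in units of 5 degrees (1.0 is 5 degrees). A call has 1 to 8 rows; each row shifts and turns the pose as measured when the row begins, along the tool's axes as they then stand; what a row does not reach is not made up. A row lasts 1/12 s, in which the tool goes at most 41.7 mm and 7.16 degrees, less where a joint would pass 70% of its speed; a pose out of reach is approached as far as the arm can. A call with a number of a shift or a turn outside -1 to 1 is refused whole. A call with a gripper value outside its range is refused whole. "claw" is the finger opening in mm, from 0 to 85.4, set as the call begins (left out, the last holds). The fingers move at their own pace and stop on an object; the grip force is fixed at half the most. Time passes only in rows, so rows that do not move let the fingers close. It gives the time, the measured TCP pose, the force and the opening at its end, in the units of the state.
- readout.read_state(): the state, without advancing time (a new reading comes with each control period).
- eyes.get_image(name): name is "scene" or "side" or "wrist"; returns a dict with "image" (400x640x3 uint8, red, green, blue), "mtx" (3x3 intrinsics, pixels), "k1" (the pictures are not rectified: a ray, as slopes to the right and down, at radius r is drawn at 1 + k1 r^2 times it, then the intrinsics apply), "rvec" (rotation vector, rad) and "tvec" (3), from world to camera coordinates, as OpenCV has them. Camera axes: x right, y down, z forward; pixel columns grow to the right and rows downward; lengths in mm; the calibration is good to about 2 mm. A picture is of the moment at which its call begins. There is no depth.
- finish_job(): hands the job in, once; it reports no verdict.
The state is a dict: "clock": time; "qpos": joint angles; "qd": joint speeds; "tau": joint torques, N m; "eef_pos": TCP position; "tool_rot": TCP orientation; "force": force on the tool from outside, world axes, zero at the start; "torque": the same for the moment, N m; "width": finger opening in mm.
Only numpy, scipy, OpenCV 4.12 (cv2) and the standard library are available. Lean on these libraries where they do the work, as an engineer would, in place of code of your own. Each camera call takes 0.05 s, during which the arm holds its last target. There are 200 camera calls.

### The job

Stand the short jar upright in the open jar clamp on the table and let go of it. Then turn the clamp's wing key clockwise until the jaw has pushed the jar home against the rear stop and holds it firmly, going by the feel of the key: stop soon after the turning gets clearly heavier, for the jar is glass. Do not press or knock the fingers against the plate that stands beside the key, leave the other things where they are, and let go of the key.

Things in the scene. Friction and masses are not known exactly. Their poses are not given: they have to be found in the camera images.
- jar_f1: the short glass jar with a screw lid: 60 mm in diameter, 92 mm high, 0.29 kg (may vary by a fifth); origin at the centre of its underside, z up through the lid. The lid band (54 mm across) is at 74 to 92 mm above the origin, the body below it is 60 mm across.
- jar_clamp: the jar clamp, fixed to the table; jaw, jar and stop lie in a row along its x axis. Aluminium base plate 12 mm thick, x -123 to +53, y -37 to +45 mm; grey gear housing 44 x 46 mm at x = -95, top at z = 58 mm; V-shaped rear stop, 50 mm wide, top at z = 59 mm. Origin on the underside of the base, below the middle of the jar's place; z up.
- jar_place (a point): where the jar stands in the clamp: on the base plate, 12 mm above the clamp's origin, same axes. The jar's axis goes here, y = 0. At the start the jaw pad's face (44 mm wide, z 8 to 48) is at x = -39 to -35 mm here; the V stop halts the jar's axis somewhere from x = +4 to +15 mm (set differently every time, not measured) and roughly centres it in y.
- side_plate: upright steel plate of the clamp beside the wing key; same origin and axes as jar_clamp. It spans x -125 to -65, y +32 to +38 mm, top at z = 92 mm. Its inner face is 32 mm from the key's axis; the tips of the wings pass it by 6 mm. Fingers closed on the wings can pass it, fingers spread wide toward it cannot.
- key_grip (a point): centre of the wing key, on its vertical axis, 10 mm below the top of the wings; turns with the key, z up. The wings form one upright flat bar: 52 mm long along this point's y axis, 9 mm thick along its x axis, 30 mm high. Its lower edge is 20 mm below this point, on a hub of 18 mm diameter; the housing's top is 28 mm below.
- wing_key (a joint): turn of the wing key, rad, growing clockwise seen from above (closing), 0 to 3.8; starts between 0 and 0.4. At 0 the bar (key_grip's y) stands 0.8 rad anticlockwise from the clamp's y axis, which is square to the plate. Each radian moves the jaw 10 mm. Expect 1.2 to 2.8 rad in all; several grasps may be used. Steady friction of about 0.22 N m; it stays where it is left.
- jaw_slide: the jaw. Its pad is sprung, 4 N per mm: with the jar home the turning torque rises 0.4 N m per rad. The jar is held well about 0.14 N m above the free turning torque (14 N on the jar); under 0.07 above is loose, over 0.20 too tight, at 0.30 it breaks; readings at rest after equal small turns rise alike. The point is the driven slide, not the pad: jar_clamp's origin and axes, plus 10 mm in x per rad.
- jar_f3: bystander: the tall jar, 68 mm in diameter, 122 mm high; origin at the centre of its underside
- tape_roll_1: bystander: roll of tape lying flat, 66 mm in diameter, 24 mm high; origin at the centre of its underside

How it is judged:
By the outcome, as a careful person would: the job done as asked, in the order asked, and still so for the second after the job is handed in, with the robot touching nothing.
It also fails if it takes over 58 s, if anything falls off the work surface, if the arm or the gripper's body presses on something with over 40 N, if the wrist force passes 120 N, or if a joint passes its speed limit or range.

## Working session

There is one attempt and no reset: what is moved stays moved. The work goes in short steps, Python scripts to look and compute and a tool call to move; the robot and the scene stay as the last step left them, time stands still between calls to the robot, and variables do not carry over. Pictures are saved under pics/ and viewed, about 8 in all and at most 12, crops included, and the job is handed in when it is done.

Besides the shell and the picture viewer there is one more tool, called as name(argument=value, ...) on one line, values as JSON. apply_moves: Moves the arm, as the interface text tells. Shifts and turns lie within -1 to 1; 1 stands for 0.04 m of shift or 5 degrees of turn. Its arguments: {"type":"object","properties":{"commands":{"type":"array"},"claw":{"type":"number"}},"required":["commands"]}

```bash
mkdir -p pics
cat > h.py <<'E'
import numpy as np, cv2
from scipy.spatial.transform import Rotation as R
from cell import readout, eyes, finish_job
def snap(n,f,crop=None,s=1):
    d=eyes.get_image(n); im=d["image"][:,:,::-1]
    np.savez(f"pics/{f}.npz",**d)
    if crop: x,y,w,h=crop; im=im[y:y+h,x:x+w]
    if s!=1: im=cv2.resize(im,None,fx=s,fy=s,interpolation=cv2.INTER_CUBIC)
    cv2.imwrite(f"pics/{f}.png",im)
def crop(f,g,c,s):
    im=np.load(f"pics/{f}.npz")["image"][:,:,::-1]; x,y,w,h=c
    cv2.imwrite(f"pics/{g}.png",cv2.resize(im[y:y+h,x:x+w],None,fx=s,fy=s,interpolation=cv2.INTER_CUBIC))
def ray(f,u,v):
    d=np.load(f"pics/{f}.npz"); K=d["mtx"]; k=float(d["k1"])
    p=np.array([(u-K[0,2])/K[0,0],(v-K[1,2])/K[1,1]]); q=p.copy()
    for _ in range(30): q=p/(1+k*(q@q))
    Rm=cv2.Rodrigues(d["rvec"])[0]; t=d["tvec"].ravel()
    return -Rm.T@t, Rm.T@np.array([*q,1])
def at(f,u,v,z):
    o,r=ray(f,u,v); return (o+r*(z-o[2])/r[2]).round(1)
def tri(*a):
    A=0;b=0
    for f,u,v in a:
        o,r=ray(f,u,v); r/=np.linalg.norm(r); P=np.eye(3)-np.outer(r,r); A=A+P;b=b+P@o
    return np.linalg.solve(A,b).round(1)
def proj(f,X):
    d=np.load(f"pics/{f}.npz");K=d["mtx"];k=float(d["k1"])
    c=cv2.Rodrigues(d["rvec"])[0]@np.array(X,float)+d["tvec"].ravel(); q=c[:2]/c[2]; q=q*(1+k*(q@q))
    return (K[:2,:2]@q+K[:2,2]).round(1)
def st():
    s=readout.read_state()
    for k in s: print(k,np.round(s[k],3))
    return s
def axes():
    return R.from_euler('xyz',readout.read_state()["tool_rot"]).as_matrix()
E
python3 - <<'E'
from h import *
s=st(); print(axes().round(3))
a=[]
for n in("scene","side","wrist"):
    snap(n,n+"0")
im=np.vstack([cv2.imread(f"pics/{n}0.png") for n in("scene","side")])
cv2.imwrite("pics/wr.png",im[:1])
for n in("scene","side","wrist"): o,r=ray(n+"0",320,200); print(n,o.round(),r.round(2))
E
```

```text
clock 0.0
qpos [ 1.128  0.629  0.038  1.518 -0.027  0.996 -0.02 ]
qd [ 0.001  0.     0.    -0.001  0.001  0.001 -0.   ]
tau [-0.0000e+00 -5.6340e+01  1.2260e+00 -1.9344e+01  1.1000e-02  1.1000e-02
  0.0000e+00]
eef_pos [ 238.991 -603.787  230.398]
tool_rot [-1.571  0.002 -1.194]
force [-0.138 -0.151 -0.222]
torque [-0.04   0.019 -0.047]
width 85.372
[[ 0.368 -0.001  0.93 ]
 [-0.93   0.002  0.368]
 [-0.002 -1.     0.   ]]
scene [ -96. -435.  549.] [ 0.7   0.44 -0.57]
side [457. 632. 553.] [ 0.04 -0.82 -0.57]
wrist [ 302. -581.  373.] [-0.25 -0.09 -0.96]
```

View pics/scene0.png

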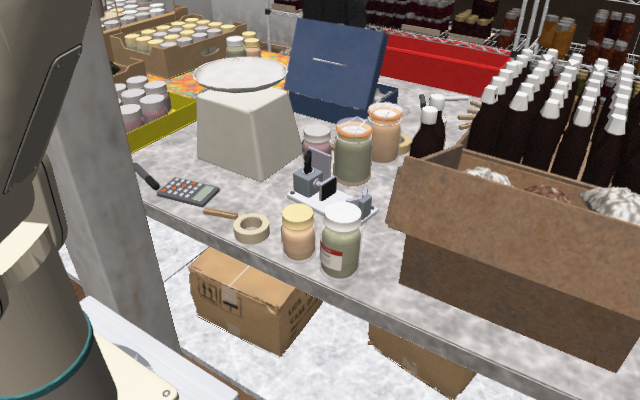

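View pics/side0.png

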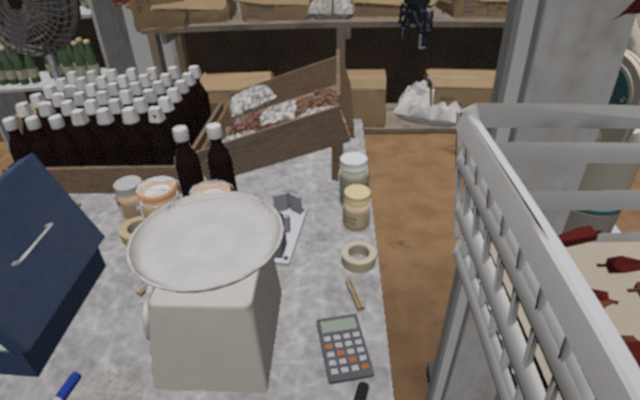

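Scene: short jar (yellow lid) at about (298,232), tall jar at (341,240), tape at (251,228), and clamp around (325,190). Side: short jar (356,205), with the clamp partly hidden by the scale.

Run:
```python
from h import *
crop("scene0","c1",(235,140,190,145),4)
print("short lid z92", at("scene0",298,213,92), at("side0",357,193,92), tri(("scene0",298,213),("side0",357,193)))
print("tall", at("scene0",342,214,122), at("side0",354,160,122))
print("tape", at("scene0",251,226,24))
```

```text
short lid z92 [416.9 -72.5  92. ] [419.9 -59.3  92. ] [420.5 -68.5  87. ]
tall [ 418.4 -154.7  122. ] [ 423.6 -139.3  122. ]
tape [412.6  30.6  24. ]
```

View pics/c1.png

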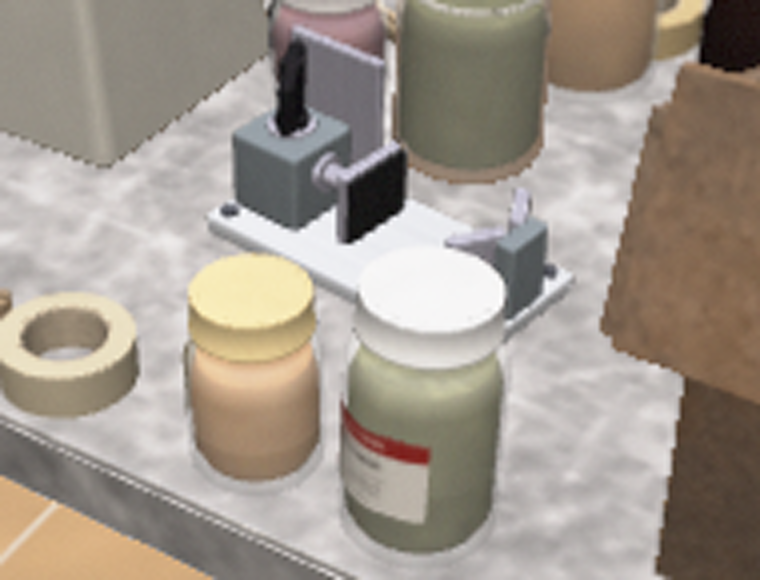

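Run:
```python
from h import *
from scipy.optimize import least_squares
P=[(209,214,-123,-37,12),(575,279,53,45,12),(232,136,-117,-23,58),(293,171,-73,-23,58),(352,128,-73,23,58),(298,28,-125,33,92),(384,66,-65,33,92)]
def f(p):
    c,s=np.cos(p[2]),np.sin(p[2])
    return np.concatenate([proj("scene0",[p[0]+c*x-s*y,p[1]+s*x+c*y,z])-[u/4+235,v/4+140] for u,v,x,y,z in P])
r=least_squares(f,[560,-80,-1.5],x_scale=[10,10,.1],diff_step=1e-3);p=r.x;print(p,np.round(r.fun,1))
c,s=np.cos(p[2]),np.sin(p[2])
print("key",p[0]-95*c,p[1]-95*s)
g=lambda u,v:(u/4+235,v/4+140)
print("short",at("scene0",*g(252,285),92),"tall",at("scene0",*g(431,288),122))
for u,v in [(75,345),(75,395)]: print("tape",at("scene0",*g(u,v),24 if v<380 else 0))
print("green jar base", at("scene0",*g(460,170),0), "scale near corner",at("scene0",*g(106,165),0))
print("scale top",tri(("scene0",240,73),("side0",207,240)))
```

```text
[566.28456774 -78.00107354  -1.72599661] [-0.9  0.4  0.4  0.2 -0.3 -0.8  0.4 -1.8  1.   0.  -1.1  0.4 -0.4  0.4]
key 580.9694754826531 15.857082658217507
short [421.  -69.6  92. ] tall [ 423.6 -153.   122. ]
tape [414.8  25.9  24. ]
tape [408.5  23.1   0. ]
green jar base [676.2 -30.5   0. ] scale near corner [573.7 135.1   0. ]
scale top [628.5 222.8 210.4]
```

Run:
```python
from h import *
for u,v in [(405,287),(640,365)]: print("box bottom",at("scene0",u,v,0))
for z in (100,150): print("box top", z,[at("scene0",u,v,z) for u,v in [(388,227),(640,300),(410,165)]])
print("table edge",[at("scene0",u,v,0) for u,v in [(200,228),(500,350)]])
print("side view box end top",tri(("scene0",410,150),("side0",349,135)), tri(("scene0",388,227),("side0",349,135)))
```

```text
box bottom [ 445.9 -264.     0. ]
box bottom [ 481.3 -620.3    0. ]
box top 100 [array([ 454.5, -218.4,  100. ]), array([ 494.9, -580.3,  100. ]), array([ 654.1, -169.7,  100. ])]
box top 150 [array([ 393.2, -242.5,  150. ]), array([ 429.2, -564.1,  150. ]), array([ 570.6, -199.3,  150. ])]
table edge [array([377.3, 129.6,   0. ]), array([ 402.2, -433.9,    0. ])]
side view box end top [ 459.2 -208.6  190.3] [ 427.7 -232.7  129.6]
```

apply_moves(commands=[[[-0.7, -0.08, 0.65, 0, -0.7, 0], [-0.7, -0.08, 0.65, 0, -0.7, 0], [-0.7, -0.08, 0.65, 0, -0.7, 0], [-0.7, -0.08, 0.65, 0, -0.7, 0], [-0.7, -0.08, 0.65, 0, -0.7, 0], [-0.7, -0.08, 0.65, 0, -0.7, 0], [-0.7, -0.08, 0.65, 0, -0.7, 0], [-0.6, -0.08, 0.65, 0, -0.7, 0]]], claw=85)

```text
clock: 0.82
eef_pos: [285.9, -302.7, 251.6]
tool_rot: [-1.576, 0.003, -0.694]
force: [0.4, -0.5, -0.9]
width: 85.0
```

apply_moves(commands=[[[-0.16, 0, 0.84, 0, -1, 0], [-0.09, 0, 0.84, 0, -1, 0], [-0.01, 0, 0.84, 0, -1, 0], [0.06, 0, 0.84, 0, -1, 0], [0.13, 0, 0.84, 0, -1, 0], [0.2, 0, 0.82, 0, -1, 0], [0.27, 0, 0.8, 0, -1, 0], [0.34, 0, 0.77, 0, -1, 0]]])

```text
clock: 1.48
eef_pos: [411.1, -50.6, 251.7]
tool_rot: [-1.575, 0.006, 0.034]
force: [0.5, -0.6, -0.4]
width: 85.1
```

Run:
```python
from h import *
s=st(); print(axes().round(3)); snap("wrist","w1")
print(proj("w1",[421,-68,92]),proj("w1",[421,-68,0]))
```

```text
clock 1.483
qpos [ 0.379  0.289 -0.417  2.092  0.168  0.797 -0.107]
qd [-0.706  0.234 -0.38  -0.297  0.239  0.134 -0.108]
tau [  2.903 -34.929  -1.83  -14.629  -0.367   0.044   0.09 ]
eef_pos [411.089 -50.561 251.694]
tool_rot [-1.575  0.006  0.034]
force [ 0.463 -0.578 -0.408]
torque [-0.034 -0.131 -0.058]
width 85.076
[[ 0.999 -0.006 -0.034]
 [ 0.034 -0.005  0.999]
 [-0.006 -1.    -0.004]]
[332.6 198.5] [330.7 176.7]
```

View pics/w1.png

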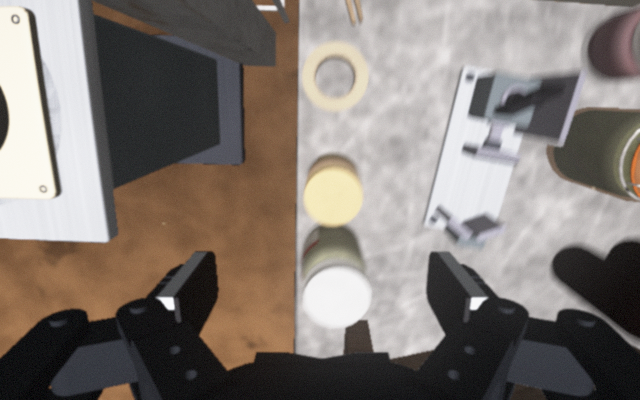

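Wrist view: short lid centre (333.5,197), tall lid (337,294). The clamp's near edge runs from (467,67) to (425,227), and the key is near (515,95).

Run:
```python
from h import *
print("short",at("w1",333.5,197,92),"tall",at("w1",337,294,122))
a=at("w1",467,66,12);b=at("w1",426,226,12);print(a,b,np.linalg.norm(a-b))
y=np.arctan2(*(b-a)[[1,0]]);c,s=np.cos(y),np.sin(y);m=(a+b)/2;print("yaw",y,"org",m[0]+35*c-37*s,m[1]+35*s+37*c)
for P in [(566.3,-78,-1.726)]:
  c,s=np.cos(P[2]),np.sin(P[2])
  for x,y,z in [(-123,-37,12),(53,-37,12),(-95,0,96)]: print(proj("w1",[P[0]+c*x-s*y,P[1]+s*x+c*y,z]))
st()
```

```text
short [421.7 -66.6  92. ] tall [ 427.4 -144.9  122. ]
[555.3  55.2  12. ] [ 532. -119.   12.] 175.75133000919223
yaw -1.7037614550974651 org 575.6833279964684 -71.49628641010011
[460.   71.8]
[416.4 230.4]
[530.6 108.6]
clock 1.533
qpos [ 0.373  0.291 -0.426  2.088  0.166  0.795 -0.107]
qd [ 0.054 -0.024  0.044  0.02  -0.029 -0.015  0.022]
tau [  7.478 -33.867   5.301 -11.902   1.496   1.548  -0.042]
eef_pos [415.148 -43.487 252.307]
tool_rot [-1.57   0.     0.047]
force [4.752e+00 7.170e+00 2.000e-03]
torque [ 0.45  -0.252  0.06 ]
width 84.928
```

apply_moves(commands=[[[0.2, 0.5, -0.4, 0, 0.2, 0], [0, 0.5, 0, 0, 0.2, 0], [0, 0.5, 0, 0, 0, 0], [0, 0, 0, 0, 0, 0]]])

```text
clock: 1.87
eef_pos: [428.0, -54.7, 191.6]
tool_rot: [-1.569, -0.006, 0.021]
force: [-0.5, -0.7, -0.2]
width: 85.1
```

apply_moves(commands=[[[-0.17, 0, -0.3, 0, 0.2, 0], [0, 0, 0, 0, 0, 0], [0, 0, 0, 0, 0, 0]]])

```text
clock: 2.12
eef_pos: [421.0, -66.7, 191.9]
tool_rot: [-1.568, -0.004, 0.003]
force: [0.9, 0.6, 1.2]
width: 84.8
```

Run:
```python
from h import *
st(); snap("wrist","w2")
for P in [(566.3,-78,-1.726),(575.7,-71.5,-1.704)]:
  c,s=np.cos(P[2]),np.sin(P[2])
  for x,y,z in [(-123,-37,12),(53,-37,12),(-95,0,96)]: print(proj("w2",[P[0]+c*x-s*y,P[1]+s*x+c*y,z]))
print(proj("w2",[421,-68,92]))
```

```text
clock 2.117
qpos [ 0.37   0.396 -0.37   2.15   0.234  0.629 -0.16 ]
qd [ 0.026 -0.012  0.015  0.008  0.005  0.026  0.006]
tau [ 3.4000e-01 -3.5909e+01 -1.8500e+00 -1.2758e+01  4.1000e-02  7.6000e-02
  1.7000e-02]
eef_pos [420.973 -66.714 191.874]
tool_rot [-1.568 -0.004  0.003]
force [0.932 0.605 1.187]
torque [ 0.064 -0.025 -0.051]
width 84.794
[469.9  43.2]
[423.5 234.4]
[564.9  78.3]
[478.2  35.8]
[434.6 229. ]
[577.2  67.7]
[320.3 199.7]
```

View pics/w2.png

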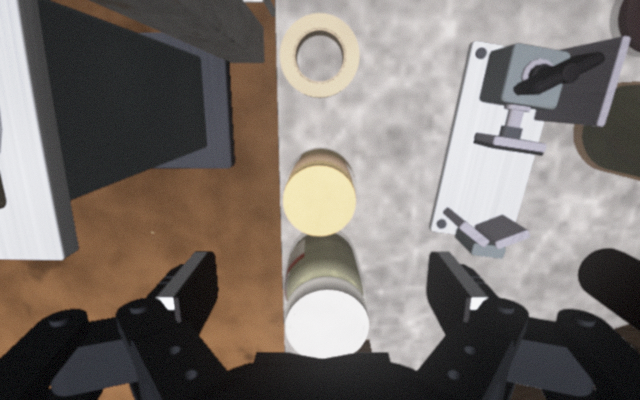

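```bash
cat > fit.py <<'E'
from h import *
from scipy.optimize import least_squares
S=[(209,214,-123,-37,12),(575,279,53,45,12),(232,136,-117,-23,58),(293,171,-73,-23,58),(352,128,-73,23,58),(298,28,-125,33,92),(384,66,-65,33,92)]
P=[("scene0",u/4+235,v/4+140,x,y,z) for u,v,x,y,z in S]+[("w2",474,41,-123,-37,12),("w2",431,231,53,-37,12),("w2",627,38,-125,35,92),("w2",603,125,-65,35,92)]
def f(p,P=P):
    c,s=np.cos(p[2]),np.sin(p[2])
    return np.concatenate([proj(n,[p[0]+c*x-s*y,p[1]+s*x+c*y,z])-[u,v] for n,u,v,x,y,z in P])
for Q in (P,P[7:]):
    r=least_squares(f,[560,-80,-1.5],x_scale=[10,10,.1],diff_step=1e-3,args=(Q,));p=r.x;print(p,np.round(r.fun,1))
    c,s=np.cos(p[2]),np.sin(p[2]); print("key",p[0]-95*c,p[1]-95*s)
a,b=at("w2",515,90,92),at("w2",605,57,92);print(a,b,(a+b)/2,np.linalg.norm(a-b),np.arctan2(*(b-a)[[1,0]]))
E
python3 fit.py
```

```text
[572.39303202 -75.38890015  -1.70177011] [-0.9 -0.6  0.6 -2.2 -0.4 -1.8  0.6 -3.1  0.7 -1.4 -1.8 -0.7 -0.8 -1.
 -0.4 -0.4  0.   1.9  1.5 -1.9 -1.6  2.2]
key 584.7999983827185 18.79744273572622
[572.59549968 -75.23625522  -1.69635184] [-0.9 -0.5  0.4  2.   1.  -2.6 -1.7  1.6]
key 584.4919593459977 19.015929094197347
[550.4   8.   92. ] [609.3  30.4  92. ] [579.85  19.2   92.  ] 63.01563298103096 0.3634140247146482
```

apply_moves(commands=[[[0, 0.9, 0.03, 0, 0, 0], [0, 0.9, 0, 0, 0, 0], [0, 0.9, 0, 0, 0, 0], [0, 0.6, 0, 0, 0, 0], [0, 0, 0, 0, 0, 0]]])

```text
clock: 2.58
eef_pos: [431.5, -65.3, 61.5]
tool_rot: [-1.57, -0.024, 0.002]
force: [0.3, -0.7, 0.7]
width: 85.2
```

apply_moves(commands=[[[-0.25, 0, 0, 0, 0, 0.3], [0, 0.2, 0, 0, 0, 0], [0, 0.2, 0, 0, 0, 0], [0, 0, 0, 0, 0, 0]]])

```text
clock: 2.92
eef_pos: [423.5, -64.8, 48.1]
tool_rot: [-1.57, -0.001, 0.003]
force: [-0.2, 0.8, -0.4]
width: 85.0
```

```bash
python3 -c "
from h import *
st()"
```

```text
clock 2.917
qpos [ 0.216  0.68  -0.187  2.258  0.509  0.241 -0.424]
qd [ 0.007 -0.05  -0.009 -0.013 -0.069  0.021  0.071]
tau [ -0.2   -43.504  -1.368  -4.882   0.365  -0.164  -0.463]
eef_pos [423.493 -64.75   48.131]
tool_rot [-1.57e+00 -1.00e-03  3.00e-03]
force [-0.21   0.832 -0.368]
torque [0.031 0.007 0.055]
width 84.991
```

apply_moves(commands=[[[0, 0, -0.05, 0, 0, 0], [0, 0, 0, 0, 0, 0], [0, 0, 0, 0, 0, 0], [0, 0, 0, 0, 0, 0], [0, 0, 0, 0, 0, 0], [0, 0, 0, 0, 0, 0]]], claw=50)

```text
clock: 3.42
eef_pos: [424.2, -68.2, 52.9]
tool_rot: [-1.572, -0.005, 0.001]
force: [0.6, 0.1, -2.7]
width: 53.5
```

apply_moves(commands=[[[0, 0, 0, 0, 0, 0], [0, -0.2, 0, 0, 0, 0], [0, -0.3, 0, 0, 0, 0], [0, -0.3, 0, 0, 0, 0], [0, 0, 0, 0, 0, 0]]])

```text
clock: 3.83
eef_pos: [424.0, -67.8, 86.5]
tool_rot: [-1.572, -0.004, 0.002]
force: [0.6, -0.8, -3.0]
width: 53.4
```

```bash
python3 -c "
from h import *
st(); snap('side','s1'); crop('s1','s1c',(290,100,140,150),4)"
```

```text
clock 3.833
qpos [ 0.284  0.601 -0.273  2.238  0.464  0.35  -0.38 ]
qd [-0.004  0.022  0.007  0.005  0.01  -0.02  -0.01 ]
tau [  0.251 -43.473  -2.306  -7.229  -0.111   0.372   0.121]
eef_pos [424.024 -67.809  86.525]
tool_rot [-1.572 -0.004  0.002]
force [ 0.57  -0.793 -3.031]
torque [-0.018  0.017  0.043]
width 53.443
```

View pics/s1c.png

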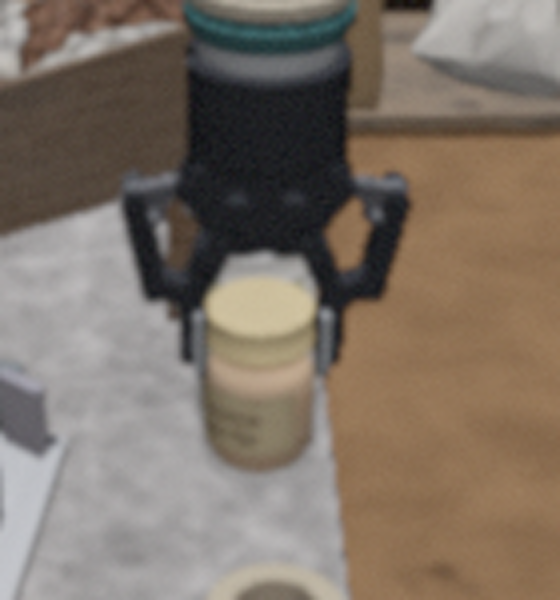

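apply_moves(commands=[[[0.3, -0.6, 0, 0, 0.3, 0], [0.7, -0.5, 0, 0, 0.3, 0], [0.8, -0.3, 0, 0, 0.3, 0], [0.8, -0.15, 0, 0, 0.3, 0], [0.6, 0, 0, 0, 0.3, 0], [0.3, 0, 0, 0, 0, 0], [0, 0, 0, 0, 0, 0], [0, 0, 0, 0, 0, 0]]])

```text
clock: 4.55
eef_pos: [563.2, -77.8, 145.7]
tool_rot: [-1.572, 0.007, -0.136]
force: [-0.5, -0.5, -2.9]
width: 53.1
```

```bash
python3 -c "
from h import *
st(); snap('wrist','w3');snap('scene','c3');snap('side','s3')
for P in [(572.4,-75.4,-1.70)]:
  c,s=np.cos(P[2]),np.sin(P[2])
  for x,y,z in [(-123,-37,12),(53,-37,12),(-95,0,96),(-125,35,92),(-65,35,92)]: print(proj('w3',[P[0]+c*x-s*y,P[1]+s*x+c*y,z]))
"
```

```text
clock 4.55
qpos [ 0.316  0.646 -0.356  1.819  0.317  0.741 -0.348]
qd [-0.006  0.024  0.005 -0.016  0.007 -0.007 -0.002]
tau [ 2.1000e-02 -5.3340e+01 -4.2240e+00 -1.6475e+01  5.5000e-02 -1.4800e-01
  5.0000e-03]
eef_pos [563.215 -77.76  145.715]
tool_rot [-1.572  0.007 -0.136]
force [-0.51  -0.489 -2.892]
torque [-0.007  0.041 -0.019]
width 53.076
[281.4  14.3]
[288.7 244. ]
[337.1  34.1]
[407.7 -29.1]
[402.4  95.6]
```

View pics/w3.png

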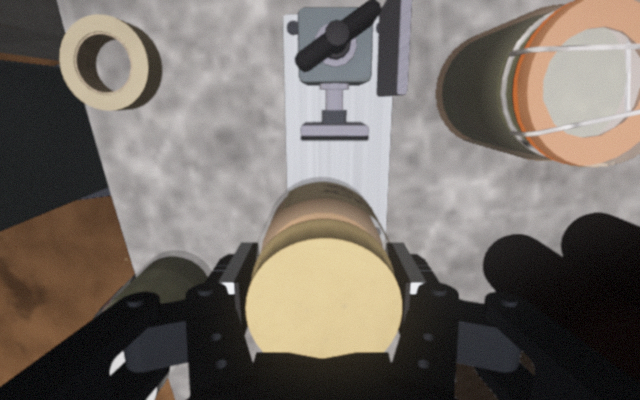

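The wrist view puts the key hub at (338,36) and the base corner at (284,14), both close to prediction. The lid centre is near (324,318) and the jaw pad's top face edge near (335,139).

```bash
python3 -c "
from h import *
print('lid',at('w3',324,318,185),'padface',at('w3',335,139,48),'key',at('w3',338,36,96))
a,b=at('w3',296,64,96),at('w3',381,4,96);print('bar',a,b,np.linalg.norm(a-b),np.arctan2(*(b-a)[[1,0]]))
c,s=np.cos(-1.70),np.sin(-1.70)
for q in ('padface','key'):
  pass
d=at('w3',335,139,48)-[572.4,-75.4,48];print('pad clamp x,y',d[0]*c+d[1]*s,-d[0]*s+d[1]*c)
d=at('w3',338,36,96)-[572.4,-75.4,48];print('key clamp x,y',d[0]*c+d[1]*s,-d[0]*s+d[1]*c)
"
```

```text
lid [564.5 -81.8 185. ] padface [577.7 -38.1  48. ] key [585.   17.9  96. ]
bar [562.    7.5  96. ] [607.9  29.7  96. ] 50.986762988054046 0.45049047352805055
pad clamp x,y -37.67197324964337 0.4499238581750822
key clamp x,y -94.14576744333894 0.4737852939286764
```

apply_moves(commands=[[[0.22, 0, 0.12, 0, 0, -0.08], [0, 0.4, 0, 0, 0, 0], [0, 0.4, 0, 0, 0, 0], [0, 0, 0, 0, 0, 0], [0, 0, 0, 0, 0, 0]]])

```text
clock: 5.12
eef_pos: [570.1, -72.8, 113.5]
tool_rot: [-1.573, 0.002, -0.135]
force: [1.1, -0.3, -2.1]
width: 53.4
```

apply_moves(commands=[[[0.07, 0.3, 0, 0, 0, 0], [0, 0.3, 0, 0, 0, 0], [0, 0.3, 0, 0, 0, 0], [0, 0.1, 0, 0, 0, 0], [0, 0, 0, 0, 0, 0]]])

```text
clock: 5.53
eef_pos: [574.5, -72.8, 71.8]
tool_rot: [-1.573, -0.002, -0.134]
force: [0.1, -0.4, -2.5]
width: 53.4
```

apply_moves(commands=[[[-0.04, 0.06, 0, 0, 0, 0], [0, 0.06, 0, 0, 0, 0], [0, 0.04, 0, 0, 0, 0], [0, 0, 0, 0, 0, 0]]])

```text
clock: 5.87
eef_pos: [573.2, -72.6, 65.2]
tool_rot: [-1.573, -0.002, -0.134]
force: [-0.1, -0.5, -2.5]
width: 53.3
```

apply_moves(commands=[[[0, 0.04, 0, 0, 0, 0], [0, 0.03, 0, 0, 0, 0], [0, 0, 0, 0, 0, 0]]])

```text
clock: 6.12
eef_pos: [573.8, -72.5, 63.7]
tool_rot: [-1.573, -0.004, -0.134]
force: [0.8, 0.8, -3.3]
width: 53.1
```

apply_moves(commands=[[[0, 0.04, 0, 0, 0, 0], [0, 0.03, 0, 0, 0, 0], [0, 0, 0, 0, 0, 0]]])

```text
clock: 6.37
eef_pos: [574.2, -72.5, 63.9]
tool_rot: [-1.574, -0.006, -0.134]
force: [0.2, 0.6, -3.0]
width: 53.7
```

apply_moves(commands=[[[-0.03, 0.1, 0, 0, 0, 0.06], [0, 0, 0, 0, 0, 0]]])

```text
clock: 6.53
eef_pos: [575.4, -72.7, 64.3]
tool_rot: [-1.575, -0.006, -0.135]
force: [0.8, 0.2, -3.2]
width: 53.4
```

```bash
python3 -c "
from h import *
st()"
```

```text
clock 6.533
qpos [ 0.258  0.77  -0.29   1.849  0.385  0.573 -0.414]
qd [ 0.001 -0.032 -0.001 -0.012 -0.004  0.006  0.004]
tau [ 9.8000e-02 -5.7545e+01 -3.8190e+00 -1.2485e+01  2.2000e-02  1.7900e-01
 -9.0000e-03]
eef_pos [575.37  -72.655  64.289]
tool_rot [-1.575 -0.006 -0.135]
force [ 0.826  0.208 -3.177]
torque [0.068 0.03  0.076]
width 53.374
```

```bash
python3 -c "
from h import *
st(); snap('scene','c4');snap('side','s4')
a=np.load('pics/c4.npz')['image'][:,:,::-1];b=np.load('pics/s4.npz')['image'][:,:,::-1]
a=cv2.resize(a[110:260,270:400],None,fx=3,fy=3,interpolation=2)
b=cv2.resize(b[100:250,230:360],None,fx=3,fy=3,interpolation=2)
cv2.imwrite('pics/v4.png',np.hstack([a,b]))
"
```

```text
clock 6.533
qpos [ 0.258  0.77  -0.29   1.849  0.385  0.573 -0.414]
qd [ 0.001 -0.032 -0.001 -0.012 -0.004  0.006  0.004]
tau [ 9.8000e-02 -5.7545e+01 -3.8190e+00 -1.2485e+01  2.2000e-02  1.7900e-01
 -9.0000e-03]
eef_pos [575.37  -72.655  64.289]
tool_rot [-1.575 -0.006 -0.135]
force [ 0.826  0.208 -3.177]
torque [0.068 0.03  0.076]
width 53.374
```

View pics/v4.png

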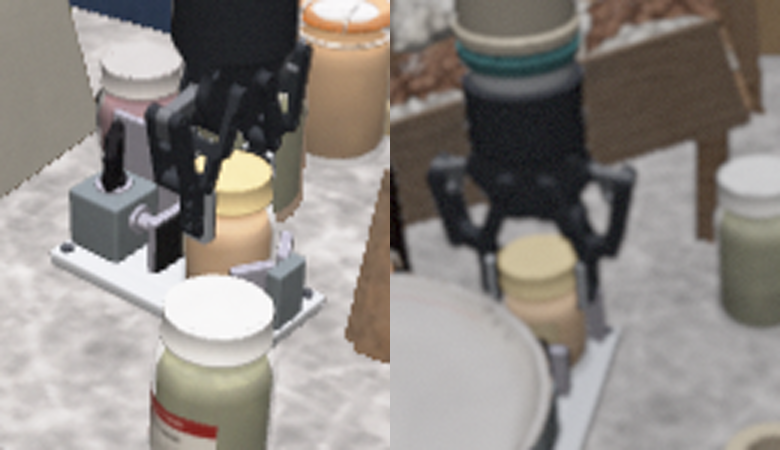

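apply_moves(commands=[[[-0.07, 0.12, 0, 0, 0, 0.08]]])

```text
clock: 6.72
eef_pos: [575.3, -72.9, 62.7]
tool_rot: [-1.576, -0.005, -0.135]
force: [-11.8, -2.1, 71.2]
width: 53.4
```

apply_moves(commands=[[[0, 0, 0, 0, 0, 0]]])

```text
clock: 6.8
eef_pos: [576.4, -73.0, 64.4]
tool_rot: [-1.576, -0.007, -0.135]
force: [0.5, 0.0, -3.4]
width: 53.4
```

apply_moves(commands=[[[-0.12, 0.02, 0, 0, 0, 0.12]]])

```text
clock: 6.88
eef_pos: [572.9, -72.6, 64.3]
tool_rot: [-1.576, 0.0, -0.135]
force: [0.5, -0.7, -2.4]
width: 53.2
```

apply_moves(commands=[[[0, 0.025, 0, 0, 0, 0]]])

```text
clock: 6.97
eef_pos: [571.8, -72.5, 63.4]
tool_rot: [-1.576, 0.003, -0.135]
force: [-6.6, 0.6, 15.7]
width: 53.5
```

Contact with the plate (net ~19 N upward). Opening now.

apply_moves(commands=[[[0, 0, 0, 0, 0, 0], [0, 0, 0, 0, 0, 0], [0, 0, 0, 0, 0, 0]]], claw=75)

```text
clock: 7.22
eef_pos: [570.7, -72.4, 61.7]
tool_rot: [-1.576, 0.005, -0.135]
force: [0.1, 0.3, -0.5]
width: 75.2
```

apply_moves(commands=[[[0, -0.5, 0, 0, 0, 0], [0, -0.9, 0, 0, 0, 0], [0, -0.9, 0, 0, 0, 0], [0, -0.1, 0.7, 0, -0.7, 0], [0, 0, 0.75, 0, -0.9, 0], [-0.1, 0, 0.75, 0, -1, 0], [0, 0, 0, 0, -1, 0], [0, 0, 0, 0, -1, 0]]])

```text
clock: 7.88
eef_pos: [573.0, 17.3, 157.4]
tool_rot: [-1.571, 0.011, 0.277]
force: [0.3, 0.2, -0.3]
width: 75.0
```

apply_moves(commands=[[[0, 0, 0, 0, -1, 0], [0, 0, 0, 0, -1, 0], [0, 0, 0, 0, -1, 0], [0, 0, 0, 0, -1, 0], [0, 0, 0, 0, -1, 0], [0, 0, 0, 0, -1, 0], [0, 0, 0, 0, -1, 0], [0, 0, 0, 0, -1, 0]]], claw=30)

```text
clock: 8.55
eef_pos: [571.9, 20.2, 153.7]
tool_rot: [-1.559, 0.008, 1.016]
force: [1.1, -0.9, -0.0]
width: 30.0
```

apply_moves(commands=[[[0, 0, 0, 0, -1, 0], [0, 0, 0, 0, -1, 0], [0, 0, 0, 0, -1, 0], [0, 0, 0, 0, -1, 0], [0, 0, 0, 0, -1, 0], [0, 0, 0, 0, -1, 0], [0, 0, 0, 0, 0, 0]]])

```text
clock: 9.13
eef_pos: [570.9, 19.3, 149.5]
tool_rot: [-1.551, -0.002, 1.567]
force: [0.1, -0.3, -0.3]
width: 30.1
```

```bash
python3 -c "
from h import *
st(); print(axes().round(3))"
```

```text
clock 9.133
qpos [ 0.414  0.757 -0.818  1.789  0.671  0.922  0.862]
qd [-0.003  0.006  0.015  0.004 -0.012 -0.01  -0.068]
tau [ 3.7000e-02 -5.1724e+01 -1.1049e+01 -1.4027e+01  7.6000e-02  1.3700e-01
  6.8500e-01]
eef_pos [570.887  19.296 149.48 ]
tool_rot [-1.551 -0.002  1.567]
force [ 0.105 -0.286 -0.278]
torque [-0.014 -0.048 -0.019]
width 30.139
[[ 0.004 -0.02  -1.   ]
 [ 1.     0.002  0.004]
 [ 0.002 -1.     0.02 ]]
```

apply_moves(commands=[[[0, 0, -0.35, -0.23, -1, 0], [0, 0, 0, 0, -1, 0], [0, 0, 0, 0, -1, 0], [0, 0, 0, 0, -1, 0], [0, 0, 0, 0, -1, 0], [0, 0, 0, 0, 0, 0]]])

```text
clock: 9.63
eef_pos: [584.7, 18.6, 146.4]
tool_rot: [-1.57, -0.004, 2.007]
force: [-1.2, -0.2, 0.1]
width: 30.1
```

```bash
python3 -c "
from h import *
st(); print(axes().round(3)); snap('wrist','w5'); print(proj('w5',[585,18,96]))
u=np.array([np.cos(.45),np.sin(.45),0])*26
print(proj('w5',np.array([585,18,96])+u),proj('w5',np.array([585,18,96])-u))"
```

```text
clock 9.633
qpos [ 0.462  0.81  -0.92   1.768  0.769  0.97   1.232]
qd [-0.009 -0.001  0.019  0.    -0.016 -0.014 -0.09 ]
tau [ 4.8000e-02 -5.2521e+01 -1.2885e+01 -1.3672e+01  1.1000e-01  7.9000e-02
  7.3100e-01]
eef_pos [584.729  18.553 146.364]
tool_rot [-1.57  -0.004  2.007]
force [-1.215 -0.223  0.13 ]
torque [ 0.086  0.018 -0.028]
width 30.1
[[-0.423 -0.003 -0.906]
 [ 0.906  0.003 -0.423]
 [ 0.004 -1.     0.001]]
[322.2 221.1]
[322.8 262.6] [321.6 176.6]
```

View pics/w5.png

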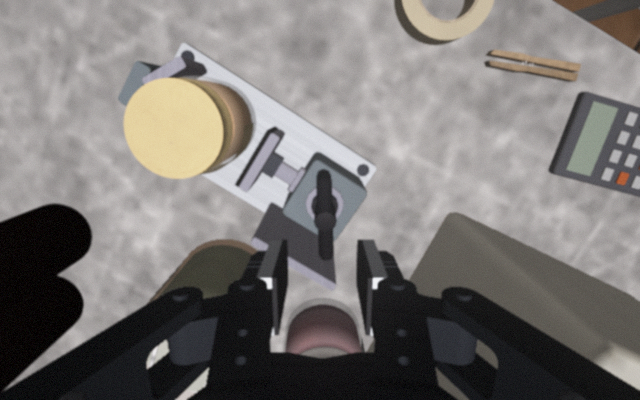

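The bar runs from (323,172) to (326,258), about 1.4 mm to tool +x and tilted ~1.5° from the prediction. The jar stands upright in the clamp, lid centre (175,128).

apply_moves(commands=[[[0.03, 0.3, 0.05, 0, -0.3, 0], [0, 0.5, 0, 0, 0, 0], [0, 0.4, 0, 0, 0, 0], [0, 0, 0, 0, 0, 0]]])

```text
clock: 10.02
eef_pos: [582.1, 18.7, 95.3]
tool_rot: [-1.571, -0.003, 2.022]
force: [-0.2, -1.0, -0.9]
width: 29.8
```

apply_moves(commands=[[[0.02, 0.3, 0, 0, -0.1, 0], [0, 0.3, 0, 0, 0, 0], [0, 0.1, 0, 0, 0, 0]]])

```text
clock: 10.27
eef_pos: [581.5, 19.9, 65.2]
tool_rot: [-1.571, -0.003, 2.029]
force: [0.2, -1.2, -0.0]
width: 30.3
```

apply_moves(commands=[[[0, 0, 0, 0, 0, 0], [0, 0, 0, 0, 0, 0], [0, 0, 0, 0, 0, 0]]], claw=3)

```text
clock: 10.52
eef_pos: [581.3, 19.0, 64.4]
tool_rot: [-1.569, -0.002, 2.028]
force: [-0.7, 1.1, -3.2]
width: 11.8
```

```bash
python3 -c "
from h import *
st()"
```

```text
clock 10.517
qpos [ 0.412  0.909 -0.83   1.826  0.898  0.837  1.148]
qd [-0.003 -0.004  0.003 -0.003 -0.006  0.001  0.   ]
tau [ 4.1600e-01 -5.6391e+01 -1.2553e+01 -1.1562e+01  2.5700e-01  7.9000e-02
 -5.4000e-02]
eef_pos [581.346  19.002  64.405]
tool_rot [-1.569e+00 -2.000e-03  2.028e+00]
force [-0.698  1.089 -3.215]
torque [0.224 0.157 0.037]
width 11.796
```

apply_moves(commands=[[[0, -0.06, 0, 0, 0, 0], [0, 0, 0, 0, 0, 0], [0, 0, 0, 0, 0, 0]]])

```text
clock: 10.77
eef_pos: [581.2, 18.9, 66.3]
tool_rot: [-1.569, -0.002, 2.028]
force: [1.2, 1.0, -4.4]
width: 8.5
```

```bash
python3 -c "
from h import *
st()"
```

```text
clock 10.767
qpos [ 0.414  0.907 -0.833  1.825  0.895  0.84   1.151]
qd [ 0.004 -0.     0.     0.    -0.001 -0.001  0.   ]
tau [ 3.0500e-01 -5.7075e+01 -1.3174e+01 -1.1168e+01 -1.8800e-01  1.7200e-01
  1.0000e-02]
eef_pos [581.207  18.885  66.257]
tool_rot [-1.569e+00 -2.000e-03  2.028e+00]
force [ 1.204  1.015 -4.438]
torque [-0.113 -0.21  -0.027]
width 8.473
```

apply_moves(commands=[[[0, 0, 0, 0, 0.6, 0], [0, 0, 0, 0, 0.6, 0], [0, 0, 0, 0, 0.6, 0], [0, 0, 0, 0, 0, 0]]])

```text
clock: 11.1
eef_pos: [581.0, 19.4, 66.3]
tool_rot: [-1.569, -0.003, 1.867]
force: [1.7, 0.7, -6.7]
width: 8.0
```

```bash
cat > r.py <<'E'
from h import *
s=readout.read_state(); print(*[(k,np.round(s[k],3)) for k in("clock","eef_pos","tool_rot","force","torque","width","qpos")],np.round(s["tau"][6],3))
E
python3 r.py
```

```text
('clock', np.float64(11.1)) ('eef_pos', array([580.961,  19.395,  66.252])) ('tool_rot', array([-1.569, -0.003,  1.867])) ('force', array([ 1.7  ,  0.702, -6.687])) ('torque', array([-0.219, -0.355, -0.027])) ('width', np.float64(7.957)) ('qpos', array([ 0.395,  0.892, -0.797,  1.827,  0.865,  0.816,  1.013])) -0.391
```

apply_moves(commands=[[[0, 0, 0, 0, 0.6, 0], [0, 0, 0, 0, 0.6, 0]]])

```text
clock: 11.27
eef_pos: [580.9, 19.7, 66.2]
tool_rot: [-1.569, -0.003, 1.764]
force: [1.3, 0.7, -4.9]
width: 7.9
```

```bash
python3 r.py
```

```text
('clock', np.float64(11.267)) ('eef_pos', array([580.861,  19.695,  66.239])) ('tool_rot', array([-1.569, -0.003,  1.764])) ('force', array([ 1.289,  0.661, -4.882])) ('torque', array([-0.151, -0.261,  0.297])) ('width', np.float64(7.884)) ('qpos', array([ 0.383,  0.884, -0.773,  1.827,  0.846,  0.801,  0.925])) 0.333
```

apply_moves(commands=[[[0, 0, 0, 0, 0, 0]]])

```text
clock: 11.35
eef_pos: [580.9, 19.8, 66.3]
tool_rot: [-1.569, -0.003, 1.764]
force: [1.9, 0.2, -6.6]
width: 7.9
```

```bash
python3 r.py
```

```text
('clock', np.float64(11.35)) ('eef_pos', array([580.902,  19.754,  66.275])) ('tool_rot', array([-1.569, -0.003,  1.764])) ('force', array([ 1.93 ,  0.217, -6.553])) ('torque', array([-0.202, -0.307, -0.061])) ('width', np.float64(7.874)) ('qpos', array([ 0.383,  0.883, -0.773,  1.827,  0.846,  0.801,  0.925])) -0.359
```

apply_moves(commands=[[[0, 0, 0, 0, 0, 0], [0, 0, 0, 0, 0, 0]]])

```text
clock: 11.52
eef_pos: [580.9, 19.7, 66.3]
tool_rot: [-1.569, -0.003, 1.767]
force: [0.4, 0.0, -5.5]
width: 7.9
```

```bash
python3 r.py
```

```text
('clock', np.float64(11.517)) ('eef_pos', array([580.885,  19.727,  66.263])) ('tool_rot', array([-1.569, -0.003,  1.767])) ('force', array([ 0.413,  0.042, -5.521])) ('torque', array([-0.199, -0.308, -0.234])) ('width', np.float64(7.945)) ('qpos', array([ 0.383,  0.884, -0.774,  1.827,  0.846,  0.801,  0.928])) 0.188
```

apply_moves(commands=[[[0, 0, 0, 0, 0.5, 0], [0, 0, 0, 0, 0.5, 0], [0, 0, 0, 0, 0.5, 0], [0, 0, 0, 0, 0.5, 0]]])

```text
clock: 11.85
eef_pos: [580.8, 20.2, 66.3]
tool_rot: [-1.568, -0.004, 1.595]
force: [2.0, 0.8, -6.2]
width: 8.2
```

```bash
python3 r.py
```

```text
('clock', np.float64(11.85)) ('eef_pos', array([580.801,  20.249,  66.251])) ('tool_rot', array([-1.568, -0.004,  1.595])) ('force', array([ 2.03 ,  0.834, -6.169])) ('torque', array([-0.221, -0.283,  0.231])) ('width', np.float64(8.15)) ('qpos', array([ 0.362,  0.87 , -0.734,  1.828,  0.812,  0.777,  0.784])) 0.227
```

apply_moves(commands=[[[0, 0, 0, 0, 0.5, 0], [0, 0, 0, 0, 0.5, 0], [0, 0, 0, 0, 0.5, 0], [0, 0, 0, 0, 0.5, 0]]])

```text
clock: 12.18
eef_pos: [580.8, 20.8, 66.3]
tool_rot: [-1.568, -0.004, 1.422]
force: [0.8, 0.5, -5.5]
width: 8.2
```

```bash
python3 r.py
```

```text
('clock', np.float64(12.183)) ('eef_pos', array([580.824,  20.823,  66.279])) ('tool_rot', array([-1.568, -0.004,  1.422])) ('force', array([ 0.789,  0.501, -5.498])) ('torque', array([-0.248, -0.26 ,  0.262])) ('width', np.float64(8.158)) ('qpos', array([ 0.339,  0.856, -0.692,  1.829,  0.775,  0.752,  0.641])) 0.218
```

apply_moves(commands=[[[0, 0, 0, 0, 0.2, 0], [0, 0, 0, 0, 0.2, 0], [0, 0, 0, 0, 0.2, 0], [0, 0, 0, 0, 0.2, 0]]])

```text
clock: 12.52
eef_pos: [580.8, 21.0, 66.2]
tool_rot: [-1.568, -0.004, 1.353]
force: [0.6, -0.6, -6.1]
width: 7.7
```

```bash
python3 r.py
```

```text
('clock', np.float64(12.517)) ('eef_pos', array([580.843,  21.022,  66.247])) ('tool_rot', array([-1.568, -0.004,  1.353])) ('force', array([ 0.624, -0.612, -6.061])) ('torque', array([-0.264, -0.243,  0.25 ])) ('width', np.float64(7.678)) ('qpos', array([ 0.33 ,  0.851, -0.675,  1.829,  0.76 ,  0.743,  0.585])) -0.032
```

apply_moves(commands=[[[0, 0, 0, 0, 0.5, 0], [0, 0, 0, 0, 0.5, 0], [0, 0, 0, 0, 0.5, 0], [0, 0, 0, 0, 0.5, 0], [0, 0, 0, 0, 0.3, 0], [0, 0, 0, 0, 0.3, 0], [0, 0, 0, 0, 0.3, 0], [0, 0, 0, 0, 0.3, 0]]])

```text
clock: 13.18
eef_pos: [581.2, 21.9, 66.3]
tool_rot: [-1.566, -0.005, 1.059]
force: [1.8, -0.0, -7.0]
width: 7.9
```

```bash
python3 r.py
```

```text
('clock', np.float64(13.183)) ('eef_pos', array([581.154,  21.95 ,  66.26 ])) ('tool_rot', array([-1.566, -0.005,  1.059])) ('force', array([ 1.821, -0.042, -7.028])) ('torque', array([-0.241, -0.262,  0.225])) ('width', np.float64(7.88)) ('qpos', array([ 0.288,  0.83 , -0.603,  1.83 ,  0.691,  0.704,  0.35 ])) 0.034
```

apply_moves(commands=[[[0, 0, 0, 0, 0.3, 0], [0, 0, 0, 0, 0.3, 0], [0, 0, 0, 0, 0.3, 0], [0, 0, 0, 0, 0.3, 0]]])

```text
clock: 13.52
eef_pos: [581.4, 22.3, 66.3]
tool_rot: [-1.566, -0.005, 0.945]
force: [1.4, 0.7, -6.2]
width: 8.0
```

```bash
python3 r.py
```

```text
('clock', np.float64(13.517)) ('eef_pos', array([581.375,  22.315,  66.276])) ('tool_rot', array([-1.566, -0.005,  0.945])) ('force', array([ 1.429,  0.651, -6.187])) ('torque', array([-0.243, -0.372,  0.222])) ('width', np.float64(7.993)) ('qpos', array([ 0.271,  0.822, -0.574,  1.83 ,  0.662,  0.689,  0.26 ])) 0.029
```

apply_moves(commands=[[[0, 0, 0, 0, 0.3, 0], [0, 0, 0, 0, 0.3, 0], [0, 0, 0, 0, 0.3, 0], [0, 0, 0, 0, 0.3, 0]]])

```text
clock: 13.85
eef_pos: [581.6, 22.6, 66.3]
tool_rot: [-1.565, -0.005, 0.829]
force: [2.3, 1.1, -6.6]
width: 8.1
```

```bash
python3 r.py
```

```text
('clock', np.float64(13.85)) ('eef_pos', array([581.587,  22.589,  66.279])) ('tool_rot', array([-1.565, -0.005,  0.829])) ('force', array([ 2.294,  1.122, -6.624])) ('torque', array([-0.269, -0.249,  0.258])) ('width', np.float64(8.07)) ('qpos', array([ 0.254,  0.815, -0.544,  1.831,  0.632,  0.675,  0.17 ])) 0.026
```

apply_moves(commands=[[[0, 0, 0, 0, 0.3, 0], [0, 0, 0, 0, 0.3, 0], [0, 0, 0, 0, 0.3, 0], [0, 0, 0, 0, 0.3, 0]]])

```text
clock: 14.18
eef_pos: [581.9, 22.8, 66.3]
tool_rot: [-1.564, -0.005, 0.712]
force: [2.4, 0.4, -5.4]
width: 8.3
```

```bash
python3 r.py
```

```text
('clock', np.float64(14.183)) ('eef_pos', array([581.86 ,  22.821,  66.278])) ('tool_rot', array([-1.564, -0.005,  0.712])) ('force', array([ 2.428,  0.448, -5.448])) ('torque', array([-0.186, -0.293,  0.236])) ('width', np.float64(8.25)) ('qpos', array([ 0.236,  0.808, -0.513,  1.831,  0.602,  0.661,  0.081])) 0.022
```

apply_moves(commands=[[[0, 0, 0, 0, 0.3, 0], [0, 0, 0, 0, 0.3, 0], [0, 0, 0, 0, 0.3, 0], [0, 0, 0, 0, 0.3, 0]]])

```text
clock: 14.52
eef_pos: [582.1, 23.1, 66.3]
tool_rot: [-1.564, -0.005, 0.596]
force: [2.3, 0.7, -7.0]
width: 7.8
```

```bash
python3 r.py
```

```text
('clock', np.float64(14.517)) ('eef_pos', array([582.146,  23.095,  66.28 ])) ('tool_rot', array([-1.564, -0.005,  0.596])) ('force', array([ 2.267,  0.739, -7.019])) ('torque', array([-0.251, -0.427,  0.249])) ('width', np.float64(7.769)) ('qpos', array([ 0.218,  0.802, -0.483,  1.831,  0.57 ,  0.648, -0.007])) 0.004
```

apply_moves(commands=[[[0, 0, 0, 0, 0.3, 0], [0, 0, 0, 0, 0.3, 0], [0, 0, 0, 0, 0.3, 0], [0, 0, 0, 0, 0.3, 0]]])

```text
clock: 14.85
eef_pos: [582.5, 23.3, 66.3]
tool_rot: [-1.563, -0.005, 0.48]
force: [2.6, 0.2, -7.3]
width: 8.0
```

```bash
python3 r.py
```

```text
('clock', np.float64(14.85)) ('eef_pos', array([582.475,  23.327,  66.267])) ('tool_rot', array([-1.563, -0.005,  0.48 ])) ('force', array([ 2.586,  0.16 , -7.261])) ('torque', array([-0.173, -0.327,  0.324])) ('width', np.float64(7.978)) ('qpos', array([ 0.199,  0.796, -0.453,  1.831,  0.537,  0.636, -0.095])) -0.039
```

apply_moves(commands=[[[0, 0, 0, 0, 0.3, 0], [0, 0, 0, 0, 0.3, 0]]])

```text
clock: 15.02
eef_pos: [582.6, 23.4, 66.3]
tool_rot: [-1.563, -0.005, 0.422]
force: [2.4, 0.9, -7.5]
width: 7.8
```

```bash
python3 r.py
```

```text
('clock', np.float64(15.017)) ('eef_pos', array([582.631,  23.4  ,  66.292])) ('tool_rot', array([-1.563, -0.005,  0.422])) ('force', array([ 2.426,  0.901, -7.483])) ('torque', array([-0.268, -0.388,  0.304])) ('width', np.float64(7.819)) ('qpos', array([ 0.19 ,  0.793, -0.437,  1.832,  0.521,  0.63 , -0.138])) -0.061
```

apply_moves(commands=[[[0, 0, 0, 0, 0.3, 0], [0, 0, 0, 0, 0.3, 0]]])

```text
clock: 15.18
eef_pos: [582.8, 23.5, 66.3]
tool_rot: [-1.563, -0.005, 0.365]
force: [2.1, 1.2, -7.5]
width: 7.9
```

```bash
python3 r.py
```

```text
('clock', np.float64(15.183)) ('eef_pos', array([582.798,  23.467,  66.295])) ('tool_rot', array([-1.563, -0.005,  0.365])) ('force', array([ 2.136,  1.234, -7.495])) ('torque', array([-0.232, -0.436,  0.354])) ('width', np.float64(7.905)) ('qpos', array([ 0.181,  0.79 , -0.422,  1.832,  0.504,  0.624, -0.181])) -0.084
```

apply_moves(commands=[[[0, 0, 0, 0, 0.3, 0]]])

```text
clock: 15.27
eef_pos: [582.9, 23.5, 66.3]
tool_rot: [-1.563, -0.005, 0.336]
force: [2.7, 1.4, -7.8]
width: 8.2
```

```bash
python3 r.py
```

```text
('clock', np.float64(15.267)) ('eef_pos', array([582.895,  23.515,  66.293])) ('tool_rot', array([-1.563, -0.005,  0.336])) ('force', array([ 2.734,  1.441, -7.769])) ('torque', array([-0.283, -0.476,  0.362])) ('width', np.float64(8.151)) ('qpos', array([ 0.176,  0.789, -0.414,  1.832,  0.496,  0.621, -0.202])) -0.095
```

apply_moves(commands=[[[0, 0, 0, 0, 0.3, 0], [0, 0, 0, 0, 0.3, 0]]])

```text
clock: 15.43
eef_pos: [583.1, 23.6, 66.3]
tool_rot: [-1.562, -0.005, 0.278]
force: [3.2, -0.2, -7.1]
width: 8.0
```

```bash
python3 r.py
```

```text
('clock', np.float64(15.433)) ('eef_pos', array([583.061,  23.567,  66.284])) ('tool_rot', array([-1.562, -0.005,  0.278])) ('force', array([ 3.179, -0.167, -7.133])) ('torque', array([-0.203, -0.479,  0.402])) ('width', np.float64(8.04)) ('qpos', array([ 0.167,  0.786, -0.399,  1.832,  0.479,  0.616, -0.245])) -0.117
```

apply_moves(commands=[[[0, 0, 0, 0, 0, 0], [0, 0, 0, 0, 0, 0], [0, 0, 0, 0, 0, 0]]], claw=17)

```text
clock: 15.68
eef_pos: [582.8, 23.9, 67.9]
tool_rot: [-1.562, -0.004, 0.272]
force: [1.1, -0.2, 0.2]
width: 17.3
```

```bash
python3 r.py
```

```text
('clock', np.float64(15.683)) ('eef_pos', array([582.823,  23.901,  67.92 ])) ('tool_rot', array([-1.562, -0.004,  0.272])) ('force', array([ 1.102, -0.23 ,  0.21 ])) ('torque', array([-0.033,  0.006, -0.035])) ('width', np.float64(17.337)) ('qpos', array([ 0.166,  0.784, -0.399,  1.832,  0.476,  0.618, -0.248])) -0.01
```

Free of the key; lift straight up.

apply_moves(commands=[[[0, -0.2, 0, 0, 0, 0], [0, -0.4, 0, 0, 0, 0], [0, -0.6, 0, 0, 0, 0], [0, -0.8, 0, 0, 0, 0], [0, -0.8, 0, 0, 0, 0], [0, -0.3, 0, 0, 0, 0], [0, 0, 0, 0, 0, 0], [0, 0, 0, 0, 0, 0]]])

```text
clock: 16.35
eef_pos: [580.2, 23.1, 202.3]
tool_rot: [-1.561, -0.002, 0.27]
force: [-0.7, 0.0, -0.7]
width: 17.3
```

```bash
python3 r.py; python3 -c "
from h import *
snap('wrist','w6');snap('scene','c6')
a=np.load('pics/c6.npz')['image'][:,:,::-1];b=np.load('pics/w6.npz')['image'][:,:,::-1]
a=cv2.resize(a[130:280,230:400],None,fx=2.35,fy=2.35,interpolation=2)
b=cv2.resize(b,(400,250),interpolation=3)
c=np.zeros((352,800,3),np.uint8);c[:a.shape[0],:a.shape[1]]=a[:352];c[:250,400:]=b
cv2.imwrite('pics/v6.png',c)
c0,s0=np.cos(-1.70),np.sin(-1.70)
for x,y,z in [(0,0,104),(10,0,104),(-95,0,96)]: print(proj('w6',[572.4+c0*x-s0*y,-75.4+s0*x+c0*y,z]))"
```

```text
('clock', np.float64(16.35)) ('eef_pos', array([580.206,  23.1  , 202.259])) ('tool_rot', array([-1.561, -0.002,  0.27 ])) ('force', array([-0.711,  0.043, -0.665])) ('torque', array([-0.03 ,  0.061, -0.036])) ('width', np.float64(17.336)) ('qpos', array([ 0.241,  0.605, -0.509,  1.739,  0.352,  0.89 , -0.146])) 0.018
[277.1 315.3]
[272.6 325.6]
[325.1 203.5]
```

View pics/v6.png

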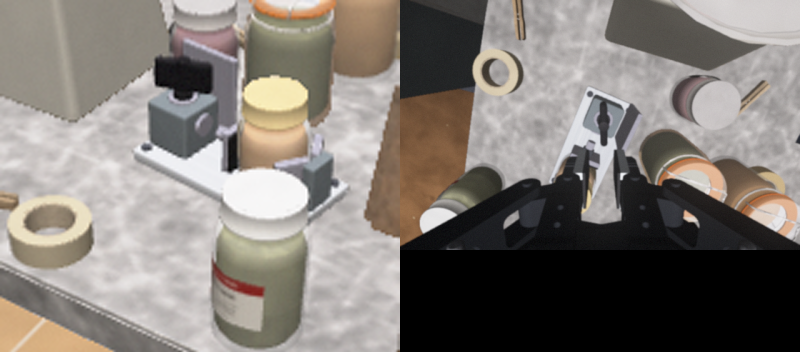

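The scene crop shows the jar upright between the jaw pad and the V stop, with the key turned and free. The tall jar and tape are where they were, and the robot is clear.

```bash
python3 -c "
from h import *
finish_job()"
```

```text
the job is handed in; nothing more can be done
```

The short jar stands upright in the clamp, held against the rear stop, and the key has been released. I handed the job in at about 16.4 s of the 58 s allowed.

- **Jar:** I picked it up by the lid band, set it between the jaw and the stop, and let go before touching the key. While I was feeling for the base plate, one step pressed the jar down with about 71 N on the wrist sensor, under the 120 N limit. I eased off at once, and the final set-down was about 19 N.
- **Key:** I turned it clockwise about 1.75 rad in one grasp.
    - **Free turning:** the turning torque stayed steady at about 0.24 N m.
    - **Where it got heavier:** from about 1.4 rad the joint torque rose at about 0.39 N m per rad, close to the 0.4 expected.
    - **Where I stopped:** I stopped at 0.40 N m. The wrist sensor gives a rise of about 0.16 N m and the last joint's torque about 0.12. The two differ a little, but both are inside the 0.07 to 0.20 band.
- **Release:** I opened the fingers to only 17 mm beside the plate and lifted straight up, with no contact force seen.
- **Last checks:** the picture shows the jar upright between pad and stop, and the tall jar and tape roll looked unmoved. The wrist force was near zero with the robot clear. I did not measure the final jar position.

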